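# Reload and clamp the culture shaker

### The job

Clear the leftovers (small Petri dish stacks, syringe) off the shaker platform into the red waste tray, so that the clamp bar can be freed with its red cam lever and drawn fully open. Then stand every foil-capped culture jar upright on the platform, slide the bar up so that it holds all jars against the fence, and lock it with the cam. The jars are glass: grip them with less than 45 N a finger and press them against the shaker with less than 60 N, and do not disturb the other things on the bench.

Things in the scene. Friction and masses are not known exactly. Their poses are not given: they have to be found in the camera images.
- shaker: Shaker under an aluminium platform 280 mm (its x) by 360 mm (its y). Origin: underside centre, on the table; z up; platform top at z = 85 mm. Steel fence 32 mm high along the far edge, inner face at x = +115 mm, y = -132 to +157 mm. Guide rail 10 mm high along x at y = -155 mm. Jars stand between fence and bar at y = -87 to +127 mm (centres, up to 4, pitch 66 mm or so).
- clamp (a joint): Blue clamp bar, 32 mm high, 20 mm thick, 290 mm long, parallel to the fence, sliding along the shaker's x. Value = gap in m between the fence and the bar's face (0 closed, grows as the bar is drawn towards the robot, stop at 0.135). It moves with about 3 N when free; while the cam is locked it cannot be slid.
- clamp_grip (a point): Grip point on the clamp bar's black upright handle (20 mm along shaker x, 24 mm along shaker y, top 12 mm above this point, i.e. 80 mm above the platform). The bar's face lies 45 mm further along +x. Pinch it across y from above.
- cam (a joint): Red cam lever on the -y end of the clamp bar (it travels with the bar), hinge along the shaker's x. 0 = free, lever leaning 37 deg outwards (-y); 1.3 = locked, lever leaning 37 deg inwards (+y). Locked above 1.05, free below about 0.6. It stays where it is left; needs about 3 N at the tip.
- cam_tip (a point): Free end of the red cam lever (round bar 14 mm in diameter, its end 7 mm beyond this point), 85 mm from the pivot.
- cam_pivot (a point): Pivot of the cam lever, 118 mm above the table.
- tray: Red open waste tray, 180 mm (its x) x 210 mm (its y) x 45 mm high, walls and floor 5 mm. Origin: underside centre; z up. Fixed.
- dishes1: Leftover stack of three small Petri dishes taped together, 55 mm diameter, 45 mm high, 70 g, standing. Origin: centre of its underside. May be absent.
- dishes2: Second such stack of Petri dishes, 55 mm diameter, 45 mm high. Origin: centre of its underside. May be absent.
- syringe: Leftover plastic syringe lying flat, 105 mm long along its x (from -60 to +45 mm), clear barrel 20 mm diameter from x = -45 to +33 mm, green flange 36 mm wide (its y) at x = -43 mm. Origin: under the barrel, at the lowest point of the barrel, z up. Grip the barrel across y. May be absent.
- jar1: Glass culture jar with amber contents and a crimped foil cap, straight cylinder 56 mm in diameter, 85 mm high, about 260 g (heavy lower half), standing. Origin: centre of its underside, z up. May be absent.
- jar2: Glass culture jar with amber contents and a crimped foil cap, straight cylinder 56 mm in diameter, 85 mm high, about 260 g (heavy lower half), standing. Origin: centre of its underside, z up. May be absent.
- jar3: Glass culture jar with amber contents and a crimped foil cap, straight cylinder 56 mm in diameter, 85 mm high, about 260 g (heavy lower half), standing. Origin: centre of its underside, z up. May be absent.
- jar4: Glass culture jar with amber contents and a crimped foil cap, straight cylinder 56 mm in diameter, 85 mm high, about 260 g (heavy lower half), standing. Origin: centre of its underside, z up. May be absent.
- flask: Bystander: leave it where it is. Conical flask, 92 mm base, 185 mm high, red stopper and foil. Origin: underside centre.
- bottle_blue: Bystander: leave it where it is. White bottle with blue cap, 64 mm diameter, 150 mm high. Origin: underside centre.
- media_jar: Bystander: leave it where it is. Jar with an orange cap, 68 mm diameter, 100 mm high. Origin: underside centre.
- big_dishes: Bystander: leave it where it is. Stack of 90 mm Petri dishes, 75 mm high. Origin: underside centre.
- swab_box: Bystander: leave it where it is. Cardboard box 90 x 120 x 45 mm. Origin: underside centre.
- beaker: Bystander: leave it where it is. Glass beaker 70 mm diameter, 80 mm high. Origin: underside centre.

How it is judged:
On the way, in this order (a step that is already met when the one before it is completed fails the run):
1. all leftovers that are present (dish stacks, syringe) lie in the red tray, with the cam lever still locked (above 1.05 rad) (x of dishes1 in the frame of tray between -0.085 and 0.085 m and y of dishes1 in the frame of tray between -0.1 and 0.1 m and z of each of dishes1, dishes2, syringe in the frame of tray below 0.035 m and x of dishes2 in the frame of tray between -0.085 and 0.085 m and y of dishes2 in the frame of tray between -0.1 and 0.1 m and x of syringe in the frame of tray between -0.085 and 0.085 m and y of syringe in the frame of tray between -0.1 and 0.1 m and value of joint cam above 1.05 rad), for 0.2 s.
2. the cam lever is flipped free (below 0.3 rad) and the clamp bar drawn open to a gap of more than 120 mm (value of joint clamp above 0.12 m and value of joint cam below 0.3 rad), for 0.2 s.
3. all jars that are present stand upright on the platform between the fence and the bar (x of jar1 in the frame of shaker between 0 and 0.0915 m and y of jar1 in the frame of shaker between -0.105 and 0.145 m and z of jar1 in the frame of shaker between 0.08 and 0.09 m and angle between each of jar1, jar2, jar3, jar4's own z axis and vertical below 0.1 rad and x of jar2 in the frame of shaker between 0 and 0.0915 m and y of jar2 in the frame of shaker between -0.105 and 0.145 m and z of jar2 in the frame of shaker between 0.08 and 0.09 m and x of jar3 in the frame of shaker between 0 and 0.0915 m and y of jar3 in the frame of shaker between -0.105 and 0.145 m and z of jar3 in the frame of shaker between 0.08 and 0.09 m and x of jar4 in the frame of shaker between 0 and 0.0915 m and y of jar4 in the frame of shaker between -0.105 and 0.145 m and z of jar4 in the frame of shaker between 0.08 and 0.09 m), for 0.2 s.
At the end, for the whole second after the job is handed in: Leftovers lie inside the red tray; every jar stands upright (within 0.1 rad) on the platform, within 4 mm of touching the fence; the clamp bar is closed on the jars (gap under 60 mm; jars are 56 mm) and the cam locked (above 1.1 rad); all at rest (x of dishes1 in the frame of tray between -0.085 and 0.085 m and y of dishes1 in the frame of tray between -0.1 and 0.1 m and z of each of dishes1, dishes2, syringe in the frame of tray below 0.035 m and x of dishes2 in the frame of tray between -0.085 and 0.085 m and y of dishes2 in the frame of tray between -0.1 and 0.1 m and x of syringe in the frame of tray between -0.085 and 0.085 m and y of syringe in the frame of tray between -0.1 and 0.1 m and x of jar1 in the frame of shaker between 0.0825 and 0.0915 m and y of jar1 in the frame of shaker between -0.105 and 0.145 m and z of jar1 in the frame of shaker between 0.08 and 0.09 m and angle between each of jar1, jar2, jar3, jar4's own z axis and vertical below 0.1 rad and x of jar2 in the frame of shaker between 0.0825 and 0.0915 m and y of jar2 in the frame of shaker between -0.105 and 0.145 m and z of jar2 in the frame of shaker between 0.08 and 0.09 m and x of jar3 in the frame of shaker between 0.0825 and 0.0915 m and y of jar3 in the frame of shaker between -0.105 and 0.145 m and z of jar3 in the frame of shaker between 0.08 and 0.09 m and x of jar4 in the frame of shaker between 0.0825 and 0.0915 m and y of jar4 in the frame of shaker between -0.105 and 0.145 m and z of jar4 in the frame of shaker between 0.08 and 0.09 m and value of joint clamp between 0.05 and 0.0605 m and value of joint cam above 1.1 rad and linear speed of each of jar1, jar2, jar3, jar4, dishes1, dishes2, syringe below 0.02 m/s).
It fails at once if a glass jar is squeezed by the fingers with more than 90 N in all (45 N a finger) (contact force between the fingers and jar1 above 90 N or contact force between the fingers and jar2 above 90 N or contact force between the fingers and jar3 above 90 N or contact force between the fingers and jar4 above 90 N).
It fails at once if a jar is pressed against the shaker (platform, fence or clamp bar) with more than 60 N (contact force between shaker and jar1 above 60 N or contact force between shaker and jar2 above 60 N or contact force between shaker and jar3 above 60 N or contact force between shaker and jar4 above 60 N).
It fails at once if a bystander (conical flask, white bottle, orange-capped jar, large dish stack, cardboard box, beaker) is moved by more than 30 mm (distance of any of flask, bottle_blue, media_jar, big_dishes, swab_box, beaker from where it was at the start of the episode above 0.03 m).
Of dishes1, dishes2, syringe only 1 to 2 are there at a start; the rules pass over those that are not, and their reading is None.
Of jar1, jar2, jar3, jar4 only 2 to 4 are there at a start; the rules pass over those that are not, and their reading is None.
At some moment in a run one of jar1, jar2, jar3, jar4, dishes1, dishes2 may be knocked a few centimetres aside while the robot is not near it.
It also fails if it takes over 210 s, if anything falls off the work surface, if the arm or the gripper's body presses on something with over 40 N, if the wrist force passes 120 N, or if a joint passes its speed limit or range.

### The arm

A 6-joint arm with a two-finger parallel gripper is mounted at the origin on the work surface. World frame = base frame: x ahead of the robot, y to its left, z up, the work surface at z = 0. Lengths are in m, angles in rad, forces in N, time in s.
With the tool pointing down it reaches from about 0.375 to 0.925 m from the base axis. Payload 5.7 kg.
Tool frame: the origin (TCP) lies midway between the tips of the shut fingers; the grasp point (between the pads) lies 19 mm behind it; z points along the fingers, x is the direction in which the jaws open and shut, and the axes are right-handed (so a half turn about z gives the same grasp; the last joint's range is limited). The gripper opens to 88 mm and grips with 3 to 60 N. Pads are 20 mm wide; open, the fingers measure 115 mm over their backs; the gripper's body (75 mm by 178 mm) begins 61 mm behind the grasp point.
Start: joints at [1.045, 0.359, 1.51, -0, 1.272, -0.115], TCP at [0.24, 0.55, 0.223] pointing down, gripper open.
Joint ranges: [-2.97, 2.97], [-1.01, 2.36], [0.21, 2.38], [-0.96, 4.11], [0.2, 2.71], [-2.98, 2.98]. Speed limits (rad/s): [2.39, 2.39, 3.14, 3.14, 3.14, 3.14].

### API

Orientations are given as a unit quaternion [x, y, z, w].
In Python, from bench import move_ptp, servo_line, goto_joints, move_gripper, sleep, inverse_kinematics, capture, PlanningError, close_job, spot_in, silhouettes, current_clock, current_joint_pos, current_qvel, current_joint_torque, current_position, current_orientation, current_force, current_torque, current_finger_gap gives the robot as it stands. Calls block until the motion is done:
- move_ptp(position, orientation): joint-space move of the TCP to a pose.
- servo_line(position, orientation=None, rate=0.15, contact_N=None): straight line of the TCP; orientation=None keeps the orientation; rate is the mean speed in m/s. With contact_N (N) it stops when the force on the tool has changed by that much, and returns True; else False.
- goto_joints(angles): joint-space move.
- move_gripper(opening): finger opening in m; the grip force is fixed at half the most; returns when the fingers have stopped.
- sleep(seconds).
- inverse_kinematics(position, orientation): joint angles nearest the present ones, or None.
- capture(name): name is "side" or "top"; returns a dict with "image" (384x512x3 uint8, blue, green, red), "range_z" (384x512 float32, m along the optical axis (not along the pixel's ray), 0 where there is no reading), "intrinsics" (3x3 intrinsics, pixels), "R" (3x3) and "t" (3): a world point X has camera coordinates R X + t. Camera axes: x right, y down, z forward; pixel columns grow to the right and rows downward; lengths in m; the calibration is good to about 2 mm. A picture is of the moment at which its call begins.
A pose or a line that the arm cannot do raises PlanningError and nothing moves.
- close_job(): hands the job in, once; it reports no verdict.
Trained networks look in the newest picture that a camera, given by its name, has taken for a name from the list of things; names that differ only in an ending like _2 or _b are one class to them, and where a whole thing is asked for, a point or a joint stands for the part that bears it (a point fixed in the world has none). Each returns a list of dicts, best first, with "conf" (0 to 1); they miss things now and then, are a little off and sometimes report something else, mostly with a low value. They report only what shows in the picture. A call takes as long as a camera call.
- spot_in(camera, query): "xy" ([column, row] in pixels, amid what is visible of it).
- silhouettes(camera, query): "region" (384x512 bool, what is visible of it) and "xy" ([column, row] in pixels, amid what is visible of it).
Readings, each from a call of its own:
- current_clock(): time.
- current_joint_pos(): joint angles.
- current_qvel(): joint speeds.
- current_joint_torque(): joint torques, N m.
- current_position(): TCP position.
- current_orientation(): TCP orientation.
- current_force(): force on the tool from outside, world axes, zero at the start.
- current_torque(): the same for the moment, N m.
- current_finger_gap(): finger opening in m.
Only numpy, scipy, OpenCV 4.12 (cv2) and the standard library are available. Lean on these libraries where they do the work, as an engineer would, in place of code of your own. Each camera call takes 0.05 s, during which the arm holds its last target.

## Working session

There is one attempt and no reset: what is moved stays moved. The work goes in short steps, each a Python script; the robot and the scene stay as the last script left them, time stands still between calls to the robot, and variables do not carry over. Pictures are saved under pics/ and viewed, and the job is handed in when it is done.

```bash
ls; mkdir -p pics; python3 - <<'E'
from bench import *
import cv2,numpy as np
print(current_clock())
for n in ["side","top"]:
    c=capture(n); cv2.imwrite(f"pics/{n}0.png",c["image"]); print(n,c["intrinsics"].tolist(),c["R"].tolist(),c["t"].tolist())
print(current_clock(),current_finger_gap(),current_orientation())
E
```

```text
pics
0.0
side [[387.71448440793455, 0.0, 254.4311624442341], [0.0, 387.71448440793455, 188.9835581701379], [0.0, 0.0, 1.0]] [[0.9929076804266713, -0.11736628294771864, -0.01896032111444273], [-0.08549484584351018, -0.5940617981957921, -0.7998632453479633], [0.08261337351737412, 0.7958113693278186, -0.5998827343445226]] [-0.5036856392181025, 0.17560329084697748, 1.20109170912064]
top [[423.0026112832722, 0.0, 254.59057905411865], [0.0, 423.0026112832722, 191.76074740296542], [0.0, 0.0, 1.0]] [[0.027478261892327487, -0.9996173167674446, -0.003188281987366623], [-0.9808365615985734, -0.02634629139992018, -0.19304277339739603], [0.19288489975854656, 0.008431663425730228, -0.981185162187551]] [0.03968032345248321, 0.5300423886776362, 1.324294204216613]
0.1 0.08813742811273266 [ 8.36461541e-01  5.48025003e-01 -7.41200996e-04  3.70329250e-04]
```

View pics/side0.png

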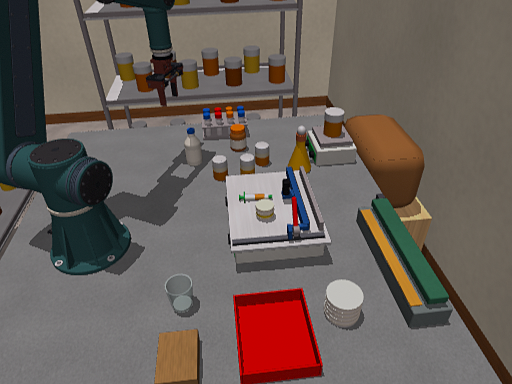

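View pics/top0.png

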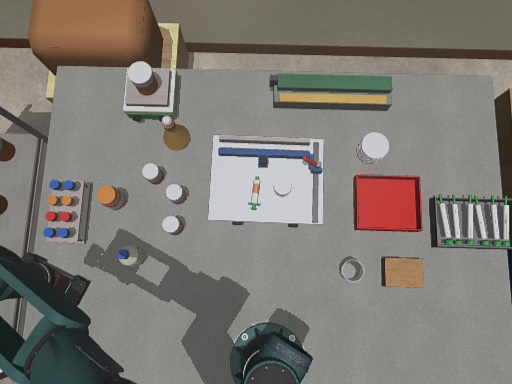

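```bash
cat > h.py <<'E'
from bench import *
import cv2,numpy as np
from scipy.spatial.transform import Rotation as Rn
def cloud(c):
    K=c["intrinsics"];z=c["range_z"].astype(float)
    v,u=np.mgrid[:384,:512]
    P=np.stack([(u-K[0,2])/K[0,0]*z,(v-K[1,2])/K[1,1]*z,z],-1)
    W=(P-c["t"])@c["R"]
    W[z<=0]=np.nan
    return W
def proj(c,X):
    p=c["R"]@np.asarray(X)+c["t"]; q=c["intrinsics"]@p; return q[:2]/q[2]
def atz(c,uv,z):
    K=c["intrinsics"]; d=c["R"].T@np.array([(uv[0]-K[0,2])/K[0,0],(uv[1]-K[1,2])/K[1,1],1]); o=-c["R"].T@c["t"]
    return o+d*(z-o[2])/d[2]
def ori(yaw):  # tool down, tool x at world angle yaw
    return Rn.from_matrix(np.array([[np.cos(yaw),np.sin(yaw),0],[np.sin(yaw),-np.cos(yaw),0],[0,0,-1]]).T if 0 else np.column_stack([[np.cos(yaw),np.sin(yaw),0],[np.sin(yaw),-np.cos(yaw),0],[0,0,-1]])).as_quat()
E
python3 - <<'E'
from h import *
for n in ["top","side"]:
    c=capture(n); W=cloud(c)
    for q in ["shaker","tray","dishes1","syringe","jar1","flask","bottle_blue","media_jar","big_dishes","swab_box","beaker","cam_tip","clamp_grip"]:
        for s in silhouettes(n,q)[:5]:
            if s["conf"]<.3: continue
            P=W[s["region"]];P=P[~np.isnan(P[:,0])]
            if len(P)<3: print(n,q,s["conf"],"nopts",s["xy"]);continue
            top=np.percentile(P[:,2],97); T=P[P[:,2]>top-.008]
            print(n,q,round(s["conf"],2),np.round(s["xy"]),len(P),"med",np.round(np.median(P,0),3),"ztop %.3f"%top,"topc",np.round((T.min(0)+T.max(0))/2,3)[:2],"mean",np.round(T.mean(0),3)[:2],"ext",np.round(np.ptp(P,axis=0),3))
    im=c["image"]
    if n=="top": cv2.imwrite("pics/top1z.png",cv2.resize(im[120:240,190:335],None,fx=5,fy=5,interpolation=cv2.INTER_CUBIC))
    else: cv2.imwrite("pics/side1z.png",cv2.resize(im[130:280,190:350],None,fx=4.5,fy=4,interpolation=cv2.INTER_CUBIC))
E
```

```text
top shaker 0.57 [267. 180.] 9234 med [0.568 0.019 0.086] ztop 0.123 topc [0.626 0.011] mean [0.647 0.005] ext [0.316 0.371 0.206]
top tray 0.79 [387. 200.] 3820 med [ 0.512 -0.388  0.007] ztop 0.046 topc [ 0.51  -0.382] mean [ 0.509 -0.385] ext [0.198 0.236 0.062]
top dishes1 0.49 [282. 187.] 265 med [ 0.533 -0.03   0.13 ] ztop 0.135 topc [ 0.537 -0.032] mean [ 0.536 -0.031] ext [0.052 0.052 0.055]
top syringe 0.71 [254. 190.] 188 med [0.518 0.052 0.103] ztop 0.109 topc [0.518 0.054] mean [0.519 0.053] ext [0.104 0.027 0.028]
top jar1 0.91 [154. 174.] 314 med [0.577 0.384 0.083] ztop 0.089 topc [0.584 0.39 ] mean [0.583 0.391] ext [0.053 0.05  0.09 ]
top jar1 0.78 [179. 192.] 302 med [0.513 0.305 0.083] ztop 0.089 topc [0.518 0.311] mean [0.518 0.311] ext [0.055 0.052 0.087]
top jar1 0.73 [170. 225.] 304 med [0.41  0.31  0.083] ztop 0.090 topc [0.414 0.316] mean [0.414 0.315] ext [0.054 0.053 0.096]
top flask 0.65 [176. 131.] 783 med [0.709 0.322 0.057] ztop 0.183 topc [0.721 0.328] mean [0.72  0.328] ext [0.116 0.11  0.198]
top bottle_blue 0.76 [128. 253.] 417 med [0.312 0.422 0.105
[... 3558 characters left out ...]
0.185 0.114]
side swab_box 0.96 [180. 357.] 2245 med [ 0.288 -0.433  0.046] ztop 0.049 topc [ 0.285 -0.423] mean [ 0.285 -0.428] ext [0.099 0.142 0.05 ]
side beaker 0.86 [178. 291.] 840 med [ 0.286 -0.262  0.054] ztop 0.081 topc [ 0.286 -0.254] mean [ 0.287 -0.256] ext [0.065 0.071 0.082]
side cam_tip 0.75 [262. 153.] 305 med [0.581 0.371 0.057] ztop 0.088 topc [0.583 0.388] mean [0.582 0.386] ext [0.052 0.056 0.088]
side cam_tip 0.61 [293. 216.] 164 med [ 0.607 -0.122  0.153] ztop 0.192 topc [ 0.609 -0.098] mean [ 0.608 -0.098] ext [0.014 0.06  0.093]
side clamp_grip 0.56 [296. 203.] 1043 med [ 0.632 -0.057  0.12 ] ztop 0.183 topc [ 0.608 -0.101] mean [ 0.608 -0.1  ] ext [0.082 0.332 0.114]
```

```bash
python3 - <<'E'
from h import *
c=capture("top"); W=cloud(c)
# platform plane pts and bar pts
m=(abs(W[...,2]-.085)<.006)&(W[...,0]>.3)&(W[...,0]<1)&(abs(W[...,1])<.4)
P=W[m]; print(len(P),np.median(P[:,2])); r=cv2.minAreaRect((P[:,:2]*1000).astype(np.float32)); print(r, cv2.boxPoints(r))
im=c["image"].astype(int); b,g,rr=im[...,0],im[...,1],im[...,2]
for name,m in [("blue",(b>rr+50)&(b>g+30)),("red",(rr>b+60)&(rr>g+60))]:
    m=m&(W[...,2]>.09)&(W[...,2]<.22)&(W[...,0]>.4)&(W[...,0]<.9)&(abs(W[...,1])<.35)
    P=W[m]; print(name,len(P),P.min(0),P.max(0)); r=cv2.minAreaRect((P[:,:2]*1000).astype(np.float32)); print(r)
m=(abs(W[...,2]-.117)<.004)
P=W[m&(W[...,0]>.5)&(W[...,0]<.9)&(abs(W[...,1])<.3)]; print(len(P))
for p in P[::12]: print(np.round(p,3))
E
```

```text
7929 0.08528631470428319
((620.1231689453125, 13.706695556640625), (783.9664306640625, 623.0213012695312), 88.13999938964844) [[ 296.05386 -367.95914]
 [ 918.74695 -388.18082]
 [ 944.1925   395.37253]
 [ 321.4994   415.5942 ]]
blue 509 [ 0.58605137 -0.15919729  0.0911805 ] [0.65501462 0.17265527 0.13435123]
((629.3541259765625, 6.1223602294921875), (334.38360595703125, 61.65522766113281), 84.96524047851562)
red 58 [ 0.60246628 -0.13402109  0.13469634] [0.71210366 0.3432129  0.19789955]
((653.6953735351562, 105.62701416015625), (489.0766906738281, 15.438179016113281), 77.99626922607422)
855
[0.696 0.171 0.12 ]
[0.695 0.14  0.115]
[0.696 0.092 0.117]
[0.69  0.136 0.119]
[0.693 0.092 0.114]
[0.692 0.048 0.12 ]
[0.686 0.171 0.119]
[0.687 0.13  0.12 ]
[0.69  0.086 0.114]
[0.69  0.035 0.119]
[ 0.692 -0.016  0.117]
[ 0.694 -0.061  0.114]
[0.685 0.146 0.115]
[0.686 0.095 0.117]
[0.688 0.044 0.115]
[ 0.688 -0.     0.116]
[ 0.688 -0.048  0.12 ]
[ 0.691 -0.089  0.116]
[0.683 0.076 0.115]
[0.684 0.031 0.116]
[ 0.686 -0.019  0.115]
[ 0.687 -0.067  0.116]
[ 0.688 -0.111  0.115]
[ 0.681 -0.035  0.1
[... 332 characters left out ...]
0.119]
[0.646 0.094 0.118]
[0.647 0.046 0.119]
[0.648 0.002 0.119]
[ 0.651 -0.045  0.114]
[ 0.651 -0.089  0.116]
[0.641 0.153 0.117]
[0.642 0.097 0.12 ]
[0.643 0.056 0.12 ]
[ 0.644 -0.001  0.12 ]
[ 0.645 -0.048  0.121]
[ 0.647 -0.092  0.121]
[0.638 0.15  0.115]
[0.639 0.097 0.119]
[0.641 0.04  0.116]
[ 0.641 -0.01   0.12 ]
[ 0.644 -0.061  0.117]
[0.636 0.122 0.114]
[0.638 0.062 0.115]
[0.638 0.018 0.119]
[ 0.638 -0.026  0.12 ]
[ 0.64  -0.083  0.119]
[0.635 0.027 0.115]
[ 0.636 -0.023  0.118]
[ 0.637 -0.07   0.118]
[ 0.639 -0.118  0.114]
[ 0.636 -0.118  0.115]
[ 0.629 -0.124  0.116]
[0.606 0.045 0.114]
[ 0.606 -0.114  0.118]
[ 0.599 -0.114  0.118]
[ 0.593 -0.121  0.119]
[ 0.51  -0.028  0.121]
```

View pics/top1z.png

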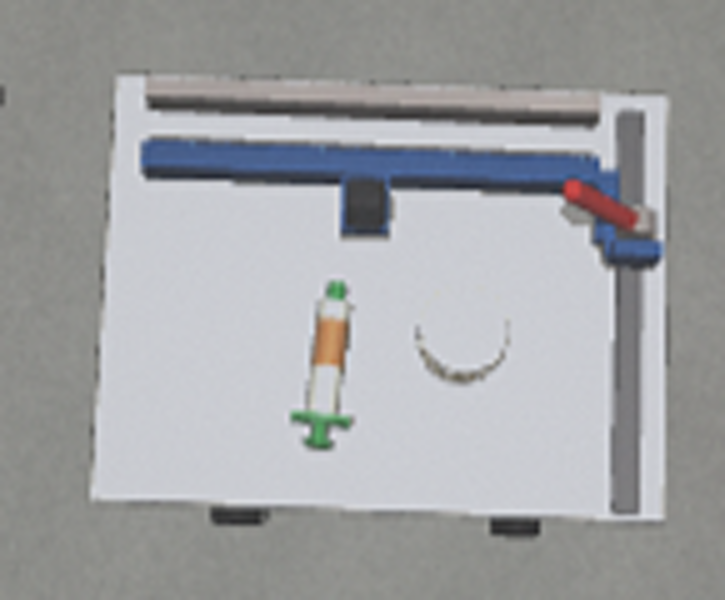

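View pics/side1z.png

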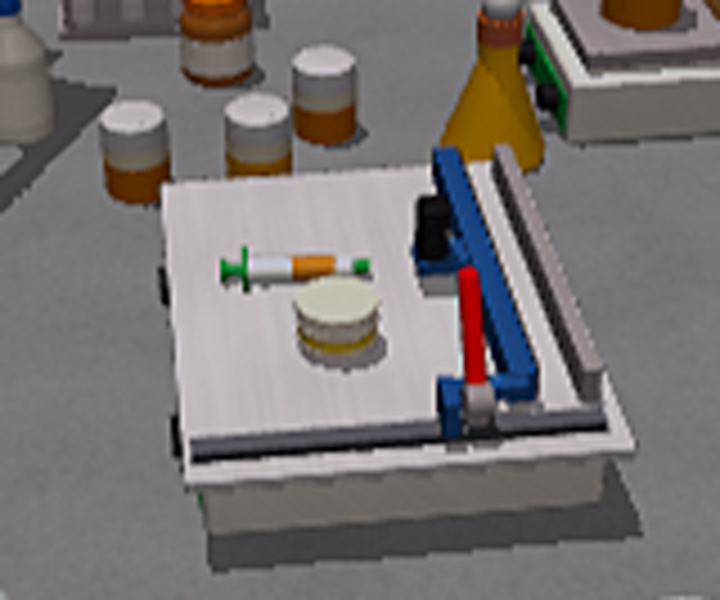

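```bash
python3 - <<'E'
from h import *
for n in ["top","side"]:
    c=capture(n); W=cloud(c); X,Y,Z=W[...,0],W[...,1],W[...,2]
    box=(X>.4)&(X<.75)&(Y>-.2)&(Y<.22)
    P=W[box&(abs(Z-.085)<.005)]
    lab="plat"
    r=cv2.minAreaRect((P[:,:2]*1000).astype(np.float32)); print(n,lab,len(P),np.median(P[:,2]),r)
    # fence pts: fit line of fence inner edge
    F=W[box&(abs(Z-.117)<.006)&(X>.67)]
    r=cv2.minAreaRect((F[:,:2]*1000).astype(np.float32)); print("fence",len(F),r)
    B=W[box&(abs(Z-.117)<.006)&(X>.63)&(X<.67)]
    r=cv2.minAreaRect((B[:,:2]*1000).astype(np.float32)); print("bar",len(B),r)
    a=np.polyfit(B[:,1],B[:,0],1);print("bar slope",a); a=np.polyfit(F[:,1],F[:,0],1);print("fence slope",a)
    H=W[box&(Z>.14)&(Y>0)]; print("handle",len(H),H.min(0),H.max(0),np.median(H,0))
    L=W[box&(Z>.135)&(Y<-.05)]; print("lever",len(L),L.min(0),L.max(0))
    for zl in (.14,.15,.16,.17,.18,.19,.2): 
        q=L[abs(L[:,2]-zl)<.005]
        if len(q): print(zl,len(q),q.mean(0))
    S=W[box&(Z>.092)&(Z<.13)&(Y>.02)&(Y<.09)&(X<.59)]; r=cv2.minAreaRect((S[:,:2]*1000).astype(np.float32)); print("syr",len(S),r,S[:,2].max())
    D=W[box&(Z>.122)&(Z<.14)&(Y>-.08)&(Y<.02)&(X<.59)]; r=cv2.minEnclosingCircle((D[:,:2]*1000).astype(np.float32)); print("dish",r)
E
```

```text
top plat 6712 0.08532343257329122 ((567.9520263671875, 17.4398193359375), (360.2930908203125, 280.6860046386719), 89.1132583618164)
fence 381 ((688.7708740234375, 28.549293518066406), (286.48712158203125, 15.274330139160156), 89.34918975830078)
bar 596 ((643.7027587890625, 22.89777374267578), (300.0597839355469, 26.229345321655273), 89.51696014404297)
bar slope [0.01644703 0.64433899]
fence slope [0.01328396 0.68782909]
handle 65 [0.59979374 0.02070696 0.14175633] [0.62199456 0.04276959 0.17003382] [0.60768587 0.03297984 0.16463026]
lever 72 [ 0.5237147  -0.14002673  0.13547277] [ 0.61440658 -0.05147528  0.19887589]
0.14 10 [ 0.59269064 -0.11571495  0.13879113]
0.15 10 [ 0.60543573 -0.12277838  0.14966713]
0.16 9 [ 0.6064014  -0.11681303  0.1591059 ]
0.17 9 [ 0.60714781 -0.10910921  0.16958418]
0.18 13 [ 0.60613145 -0.10189987  0.17898553]
0.19 17 [ 0.60809885 -0.09237937  0.191243  ]
0.2 4 [ 0.60768898 -0.09213473  0.19763127]
syr 212 ((509.6147766113281, 55.07154846191406), (150.59803771972656, 62.585655212402344), 1.327052354812622) 0.11379868857087765
dish ((536.4365234375, -31.3
[... 472 characters left out ...]
.59980079 0.01615498 0.14008001] [0.6198845  0.04288841 0.16862523] [0.60889419 0.02175135 0.16120186]
lever 139 [ 0.5190998  -0.13742674  0.13518722] [ 0.61493057 -0.05245763  0.19670546]
0.14 22 [ 0.60039111 -0.12409153  0.13999336]
0.15 20 [ 0.60741477 -0.12500718  0.14981908]
0.16 27 [ 0.60758409 -0.11722495  0.1599295 ]
0.17 20 [ 0.60643096 -0.11032012  0.17038852]
0.18 22 [ 0.60769884 -0.10445079  0.18053464]
0.19 22 [ 0.60840105 -0.0970804   0.19004619]
0.2 6 [ 0.60735914 -0.09180297  0.19596216]
syr 181 ((515.94775390625, 45.68791198730469), (34.82453536987305, 100.87567138671875), 78.33612823486328) 0.10946016333113262
dish ((535.9121704101562, -33.55641555786133), 30.0918025970459)
```

The top view shows three jars at about pixels (152,172), (176,192) and (172,224). A dish stack (282,187) and a syringe (255,192) are on the platform. The lever at (311,160) is locked, leaning inwards. The next script refines the lever, syringe and tray measurements, then I start on the leftovers.

```bash
cat >> h.py <<'E'
SH=np.array([.5677,.0172]); SY=-0.0145
def sh2w(x,y): c,s=np.cos(SY),np.sin(SY); return SH+np.array([c*x-s*y,s*x+c*y])
def w2sh(p): c,s=np.cos(SY),np.sin(SY); d=np.asarray(p)[:2]-SH; return np.array([c*d[0]+s*d[1],-s*d[0]+c*d[1]])
def P3(xy,z): return [float(xy[0]),float(xy[1]),float(z)]
E
python3 - <<'E'
from h import *
for n in ["top","side"]:
    c=capture(n); W=cloud(c); X,Y,Z=W[...,0],W[...,1],W[...,2]
    im=c["image"].astype(int); b,g,r=im[...,0],im[...,1],im[...,2]
    red=(r>b+60)&(r>g+60)&(X>.59)&(X<.625)&(Y>-.16)&(Y<-.06)&(Z>.1); L=W[red]; print(n,"red",len(L),L.min(0),L.max(0))
    t=W[(r>b+80)&(r>g+80)&(Z>.038)&(Z<.055)&(X<.7)&(X>.35)&(Y<-.2)]; print("tray",cv2.minAreaRect((t[:,:2]*1000).astype(np.float32)))
    for s in silhouettes(n,"syringe")[:1]:
        q=W[s["region"]]; q=q[(q[:,2]>.092)&(q[:,2]<.115)]; 
        m=q[:,:2].mean(0);u,s_,vt=np.linalg.svd(q[:,:2]-m); print("syr",m,np.arctan2(*vt[0][::-1]),s_)
    gr=(g>r+40)&(g>b+20)&(X>.45)&(X<.6)&(Y>0)&(Y<.1)&(Z>.085); q=W[gr]; print("green",len(q)); print(q[q[:,0]>.54].mean(0),q[q[:,0]<.5].mean(0))
E
```

```text
top red 49 [ 0.60249057 -0.13468855  0.12990412] [ 0.61276133 -0.08686439  0.1988164 ]
tray ((509.1033935546875, -381.6902770996094), (209.9488983154297, 179.76312255859375), 89.60909271240234)
syr [0.51875668 0.05249932] 3.0388197401546035 [0.38257773 0.07419963]
green 36
[0.56352076 0.04725536 0.10093984] [0.47755079 0.05502315 0.10330602]
side red 138 [ 0.60124099 -0.13865754  0.13209486] [ 0.61411342 -0.08898158  0.19757613]
tray ((508.66400146484375, -383.3310852050781), (211.97206115722656, 179.33518981933594), 89.68643951416016)
syr [0.52196343 0.04564687] 3.071535387940491 [0.32273073 0.04881913]
green 36
[0.56384303 0.04394912 0.09895307] [0.47563613 0.05045322 0.10042877]
```

```bash
python3 - <<'E'
from h import *
o=ori(np.pi/2)
move_ptp([.536,-.032,.25],o)
servo_line([.536,-.032,.094],rate=.15)
move_gripper(0.03); print("gap",current_finger_gap())
servo_line([.536,-.032,.22],rate=.2)
move_ptp([.509,-.435,.2],o)
print(current_finger_gap())
servo_line([.509,-.435,.017],rate=.15,contact_N=8)
print(current_position()); move_gripper(.08)
servo_line([.509,-.435,.2],rate=.25)
o=ori(np.pi/2-.09)
move_ptp([.519,.051,.2],o)
print(current_clock())
c=capture("top"); cv2.imwrite("pics/top2.png",c["image"])
for s in silhouettes("top","syringe")[:2]: print(s["conf"],s["xy"])
for s in silhouettes("top","dishes1")[:2]: print(s["conf"],s["xy"])
E
```

```text
gap 0.054871170433076495
0.0546483998465752
[ 0.50966846 -0.4356112   0.01804582]
12.8917
0.71 [403.0, 271.9]
0.67 [404.0, 202.5]
```

View pics/top2.png

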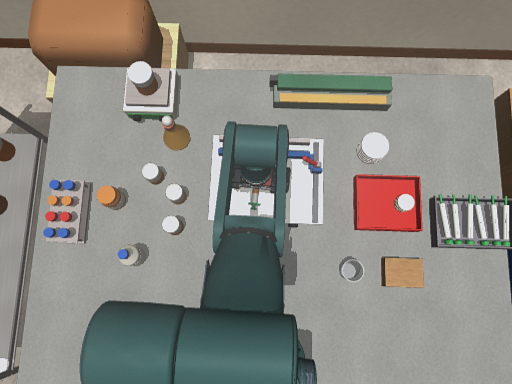

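The dish stack is in the tray at (405,203) and the syringe sits between the open fingers at (254,205). Next I move the syringe.

```bash
python3 - <<'E'
from h import *
o=ori(np.pi/2-.09)
print(servo_line([.519,.051,.088],rate=.12,contact_N=12),current_position())
move_gripper(0.005); print("gap",current_finger_gap())
servo_line([.519,.051,.22],rate=.2)
o2=ori(np.pi/2)
move_ptp([.515,-.335,.2],o2)
print(current_finger_gap())
servo_line([.515,-.335,.010],rate=.12,contact_N=8)
print(current_position()); move_gripper(.045)
servo_line([.515,-.335,.2],rate=.25)
# to lever approach
o=ori(0)
move_ptp([.6075,-.02,.26],o)
print(current_clock())
c=capture("top"); W=cloud(c); cv2.imwrite("pics/top3.png",c["image"])
for q in ["syringe","dishes1"]:
  for s in silhouettes("top",q)[:2]: print(q,s["conf"],s["xy"],np.nanmedian(W[s["region"]],0))
E
```

```text
False [0.51958691 0.05096182 0.08854953]
gap 0.019262707529847788
0.019235128498813186
[ 0.51547857 -0.33538281  0.01071507]
22.4167
syringe 0.57 [371.1, 202.7] [ 0.50863077 -0.33335959  0.02298787]
dishes1 0.63 [403.5, 202.6] [ 0.5080144  -0.43054878  0.04893439]
```

View pics/top3.png

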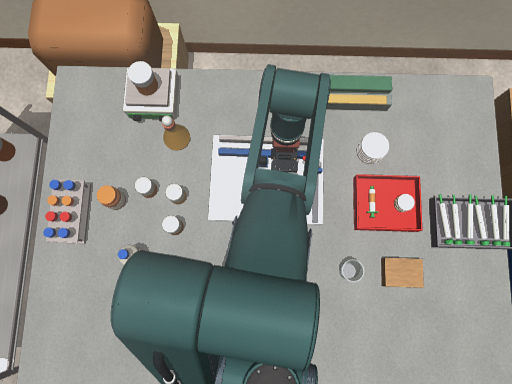

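Both leftovers are in the tray, at (372,201) and (405,203). One jar was knocked from (152,172) to (145,186), so I'll re-measure it before grasping. Now the cam.

```bash
python3 - <<'E'
from h import *
move_gripper(0.0)
servo_line([.6075,-.02,.165],rate=.2)
for y in (-.13,):
    print(servo_line([.6075,y,.165],rate=.08,contact_N=30),current_position(),current_force())
print(servo_line([.6075,-.20,.165],rate=.04,contact_N=15),current_position(),current_force())
c=capture("side"); cv2.imwrite("pics/side4.png",cv2.resize(c["image"][110:310,170:370],None,fx=3,fy=3))
print(current_clock())
E
```

```text
False [ 0.60730829 -0.12988649  0.16483032] [-0.53227934 -0.08762169 -0.07515961]
True [ 0.60742007 -0.15686344  0.1648979 ] [1.06627579 4.9910018  3.57304352]
26.475
```

View pics/side4.png

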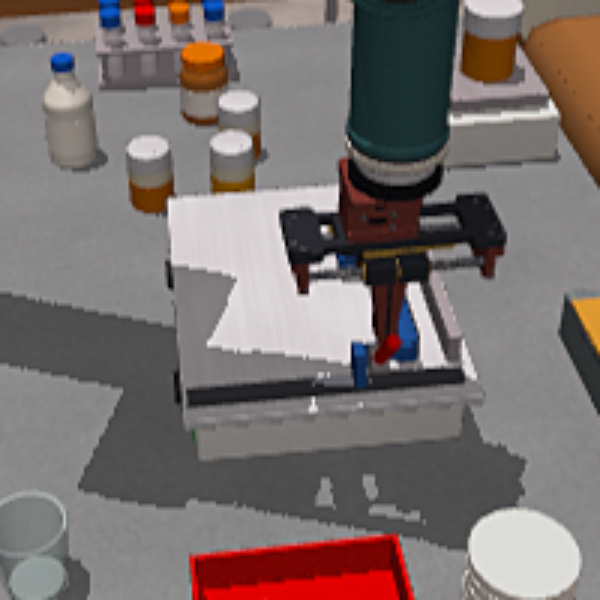

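```bash
python3 - <<'E'
from h import *
servo_line([.6075,-.10,.165],rate=.2); servo_line([.6075,-.09,.28],rate=.25)
move_ptp([.50,.031,.28],ori(np.pi/2)); move_gripper(.088)
for n in ["side","top"]:
    c=capture(n); W=cloud(c); X,Y,Z=W[...,0],W[...,1],W[...,2]
    im=c["image"].astype(int); b,g,r=im[...,0],im[...,1],im[...,2]
    red=(r>b+60)&(r>g+60)&(X>.57)&(X<.645)&(Y>-.23)&(Y<-.06)&(Z>.1)&(Z<.22); L=W[red]; print(n,len(L),L.min(0),L.max(0)); 
    if len(L): print(np.polyfit(L[:,2],L[:,1],1))
    H=W[(Z>.145)&(Z<.175)&(Y>-.02)&(Y<.07)&(X>.58)&(X<.65)]; print(len(H),np.round([H.min(0),H.max(0)],3) if len(H) else 0)
    if n=="side": cv2.imwrite("pics/side5.png",cv2.resize(c["image"][110:310,170:370],None,fx=3,fy=3))
E
```

```text
side 47 [ 0.60025703 -0.19811102  0.12651023] [ 0.61308955 -0.14961176  0.19403455]
[-0.66747564 -0.06728312]
72 [[0.6   0.016 0.145]
 [0.621 0.042 0.169]]
top 80 [ 0.60106469 -0.19475318  0.12877129] [ 0.61203146 -0.13988578  0.19721728]
[-0.77529719 -0.03940213]
0 0
```

View pics/side5.png

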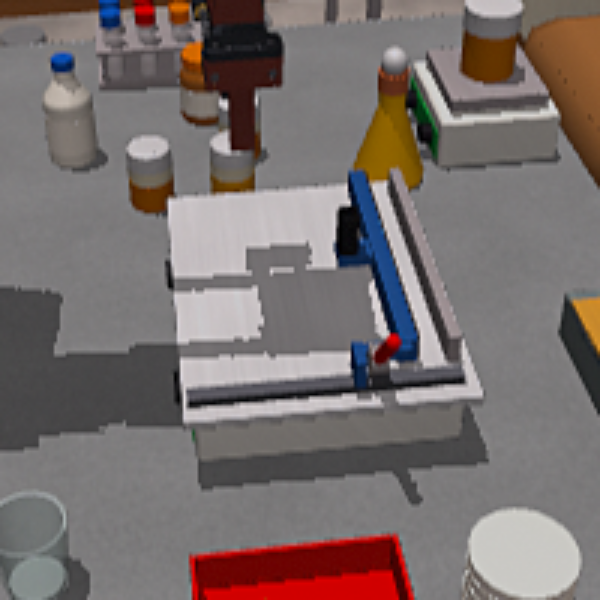

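```bash
python3 - <<'E'
from h import *
o=ori(np.pi/2+SY)
move_gripper(.06)
move_ptp([.6105,.0305,.23],o)
servo_line([.6105,.0305,.136],rate=.1,contact_N=10); print(current_position())
move_gripper(.01); print("gap",current_finger_gap(),current_force())
d=np.array([np.cos(SY),np.sin(SY)])
p=np.array([.6105,.0305])-.112*d
print(servo_line(P3(p,.136),rate=.08,contact_N=22),current_position(),current_force())
move_gripper(.06)
q=current_position()
servo_line([q[0],q[1],.25],rate=.25)
move_ptp([.50,.30,.28],ori(0)) 
move_gripper(.088)
for n in ["side","top"]:
    c=capture(n); W=cloud(c); cv2.imwrite(f"pics/{n}6.png",c["image"])
    X,Y,Z=W[...,0],W[...,1],W[...,2]
    H=W[(Z>.145)&(Z<.175)&(Y>-.02)&(Y<.07)&(X>.45)&(X<.65)]; print(len(H),np.round([H.min(0),H.max(0)],3) if len(H) else 0)
print(current_clock())
E
```

```text
[0.61104265 0.03047041 0.1366908 ]
gap 0.023798201310746486 [0.07771999 6.04795851 0.78021136]
False [0.50251179 0.03304004 0.13615177] [ 11.02477647   6.76749054 -10.92166733]
66 [[0.492 0.018 0.145]
 [0.512 0.042 0.169]]
62 [[0.493 0.022 0.152]
 [0.514 0.043 0.169]]
38.5667
```

View pics/side6.png

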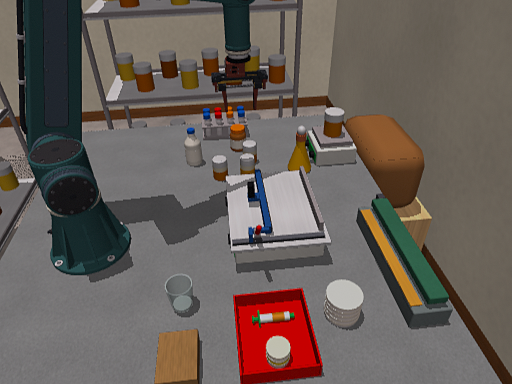

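View pics/top6.png

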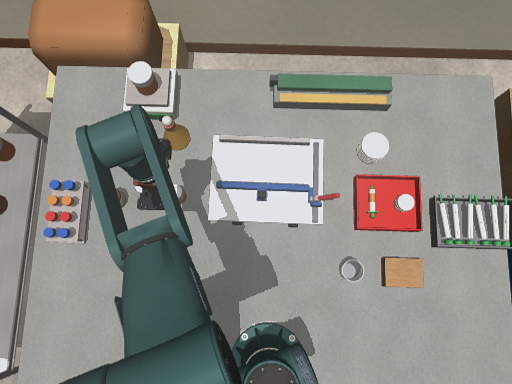

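The bar is at its stop (handle x ≈ 0.5025, so the gap is about 0.135). The lever points outwards at (327,197) in the top view. Next I re-measure the jars from a clear pose and move the first one.

```bash
cat >> h.py <<'E'
def jars():
    out=[]
    for n in ["top","side"]:
        c=capture(n); W=cloud(c); L=[]
        for s in silhouettes(n,"jar1"):
            if s["conf"]<.4: continue
            P=W[s["region"]];P=P[~np.isnan(P[:,0])]
            if len(P)<30: continue
            t=np.percentile(P[:,2],95); T=P[(P[:,2]>t-.006)&(P[:,2]<t+.006)]
            m=np.median(T,0); T=T[np.hypot(*(T-m)[:,:2].T)<.034]
            (x,y),r=cv2.minEnclosingCircle((T[:,:2]*1000).astype(np.float32))
            L.append((round(x/1000,4),round(y/1000,4),round(t,3),round(r,1),round(s["conf"],2)))
        print(n,L); out.append(L)
    return out
def pick_place(p,ys,xs=.072):
    o=ori(SY)
    move_ptp(P3(p,.20),o)
    move_gripper(.088)
    print("down",servo_line(P3(p,.043),rate=.15,contact_N=10),current_position())
    move_gripper(.045); print("gap",current_finger_gap(),current_force())
    servo_line(P3(p,.24),rate=.2)
    t=sh2w(xs,ys)
    move_ptp(P3(t,.23),o); print("gap",current_finger_gap())
    servo_line(P3(t,.145),rate=.15)
    print("place",servo_line(P3(t,.1265),rate=.03,contact_N=4),current_position())
    move_gripper(.088)
    servo_line(P3(t,.25),rate=.2)
    print(current_clock())
E
python3 - <<'E'
from h import *
move_ptp([.6,.05,.28],ori(SY))
jars()
E
```

```text
top [(0.5352, 0.4113, np.float64(0.088), 27.7, 0.85), (0.4153, 0.3129, np.float64(0.089), 26.7, 0.72), (0.5163, 0.3113, np.float64(0.089), 26.2, 0.59)]
side [(0.4167, 0.3099, np.float64(0.087), 28.9, 0.86), (0.5168, 0.3079, np.float64(0.088), 28.2, 0.61), (0.3176, 0.4348, np.float64(0.149), 16.2, 0.5), (0.5381, 0.4078, np.float64(0.088), 27.7, 0.45)]
```

```bash
python3 - <<'E'
from h import *
pick_place([.5165,.310],-.045)
j=jars()
c=capture("side"); cv2.imwrite("pics/side7.png",cv2.resize(c["image"][110:310,170:370],None,fx=3,fy=3))
E
```

```text
down False [0.51725214 0.31032718 0.04383026]
gap 0.05594295401976964 [ 0.41776086 -0.46328951  2.11863406]
gap 0.055671600860400156
place True [ 0.63899219 -0.02888383  0.12798236]
48.1417
top [(0.5356, 0.41, np.float64(0.089), 25.6, 0.74), (0.4139, 0.3138, np.float64(0.089), 25.1, 0.67), (0.5104, -0.435, np.float64(0.054), 28.1, 0.67)]
side [(0.6371, -0.03, np.float64(0.172), 27.2, 0.88), (0.5311, 0.4081, np.float64(0.088), 29.1, 0.67), (0.4139, 0.3103, np.float64(0.088), 26.5, 0.53), (0.2854, -0.4292, np.float64(0.048), 33.9, 0.46)]
```

View pics/side7.png

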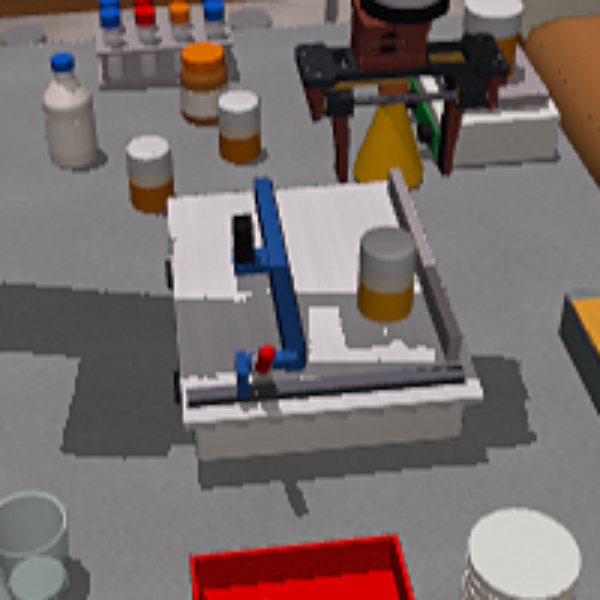

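The first jar stands upright at zoom pixel (386,275), measured near (0.638, -0.03). Two jars are still on the bench.

```bash
python3 - <<'E'
from h import *
pick_place([.5355,.4095],.025)
j=jars()
b=[np.array(k[:2]) for L in j for k in L if abs(k[0]-.4145)<.06 and abs(k[1]-.312)<.06 and abs(k[2]-.088)<.006 and k[3]>23]
print(b); p=np.mean(b,0); assert np.ptp(b,axis=0).max()<.01
pick_place(p,.095)
jars()
for n in ["side","top"]:
    c=capture(n); cv2.imwrite(f"pics/{n}8.png",c["image"])
E
```

```text
down False [0.53624171 0.4099777  0.04398543]
gap 0.05532369676448562 [0.27396917 0.19798734 1.44638652]
gap 0.0556093180520529
place True [0.6399945  0.04107234 0.12800771]
57.35
top [(0.4147, 0.3149, np.float64(0.089), 26.3, 0.89), (0.6375, -0.0131, np.float64(0.176), 17.7, 0.61)]
side [(0.6375, -0.0276, np.float64(0.172), 27.5, 0.93), (0.4138, 0.3128, np.float64(0.088), 27.4, 0.64), (0.6386, 0.0418, np.float64(0.172), 27.8, 0.62)]
[array([0.4147, 0.3149]), array([0.4138, 0.3128])]
down False [0.41483427 0.31417895 0.04362865]
gap 0.05565950368207282 [-0.91999418  0.12750335  2.84101868]
gap 0.0555486917837277
place True [0.64079883 0.11107989 0.12800696]
65.9333
top [(0.6381, -0.0264, np.float64(0.173), 26.8, 0.85)]
side [(0.6376, -0.029, np.float64(0.172), 26.9, 0.97), (0.6414, 0.1093, np.float64(0.173), 27.0, 0.84), (0.6389, 0.042, np.float64(0.172), 26.9, 0.77)]
```

View pics/side8.png

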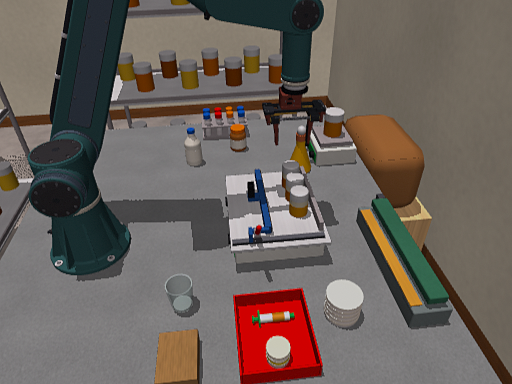

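All three jars stand in the bay, and the side view shows them in line at about (297,200). Next I slide the bar up, with a slow force-limited finish.

```bash
python3 - <<'E'
from h import *
o=ori(np.pi/2+SY)
d=np.array([np.cos(SY),np.sin(SY)])
h=np.array([.6105,.0305])-.108*d; print(h)
move_gripper(.06)
move_ptp(P3(h,.23),o)
servo_line(P3(h,.136),rate=.1,contact_N=10); print(current_position())
move_gripper(.01); print("gap",current_finger_gap(),current_force())
p=current_position()[:2]; 
print(servo_line(P3(p+.055*d,.136),rate=.06,contact_N=20),current_position(),current_force())
print(servo_line(P3(p+.088*d,.136),rate=.02,contact_N=15),current_position(),current_force())
for n in ["side"]:
    c=capture(n); cv2.imwrite(f"pics/{n}9.png",cv2.resize(c["image"][110:310,170:370],None,fx=3,fy=3))
print(current_clock())
E
```

```text
[0.50251135 0.03206595]
[0.50303414 0.03204005 0.13648744]
gap 0.023462935661892555 [0.43757277 5.53970088 0.64159814]
False [0.55877348 0.03227337 0.13614017] [1.79535548 3.53322965 1.70245846]
True [0.58354919 0.03200461 0.13611892] [-1.43332729  0.37817548  4.04404694]
72.5417
```

View pics/side9.png

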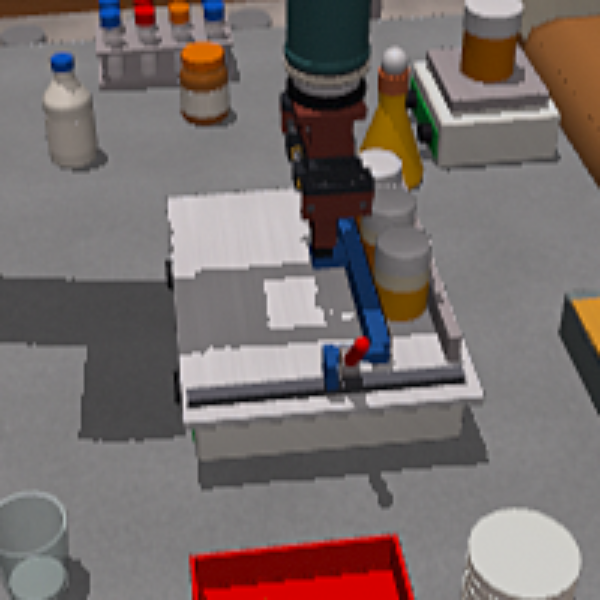

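```bash
python3 - <<'E'
from h import *
move_gripper(.06)
q=current_position(); servo_line([q[0],q[1],.25],rate=.25)
move_ptp([.45,-.30,.3],ori(0))
jars()
for n in ["side","top"]:
    c=capture(n); W=cloud(c); X,Y,Z=W[...,0],W[...,1],W[...,2]
    cv2.imwrite(f"pics/{n}10.png",cv2.resize(c["image"][110:260,190:350],None,fx=5,fy=4))
    H=W[(Z>.145)&(Z<.172)&(Y>-.02)&(Y<.07)&(X>.53)&(X<.605)]; print("handle",len(H),np.round([H.min(0),H.max(0)],3) if len(H) else 0)
    im=c["image"].astype(int); b,g,r=im[...,0],im[...,1],im[...,2]
    red=(r>b+60)&(r>g+60)&(X>.54)&(X<.62)&(Y>-.23)&(Y<-.06)&(Z>.1)&(Z<.22); L=W[red]; print(n,len(L),L.min(0),L.max(0))
print(current_clock())
E
```

```text
top [(0.6514, -0.0258, np.float64(0.173), 25.5, 0.7), (0.6544, 0.0438, np.float64(0.173), 27.0, 0.59)]
side [(0.6544, 0.042, np.float64(0.173), 27.9, 0.81), (0.6541, -0.0288, np.float64(0.172), 27.7, 0.55), (0.6541, 0.1124, np.float64(0.173), 28.4, 0.48)]
handle 1 [[0.575 0.017 0.149]
 [0.575 0.017 0.149]]
side 45 [ 0.57364906 -0.1979053   0.12988416] [ 0.58376532 -0.15369017  0.19437025]
handle 62 [[0.573 0.02  0.145]
 [0.593 0.042 0.17 ]]
top 83 [ 0.57392106 -0.19456653  0.13041566] [ 0.58618837 -0.14043329  0.19748396]
75.5417
```

View pics/top10.png

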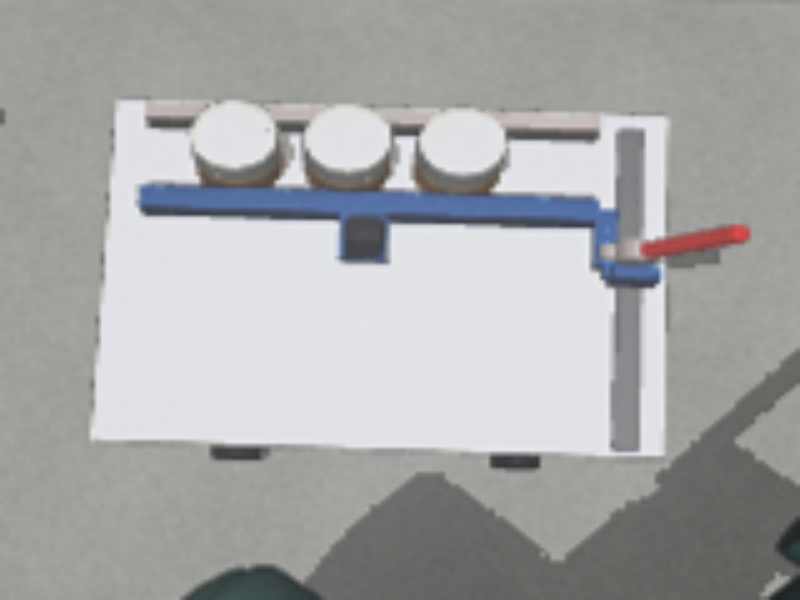

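View pics/side10.png

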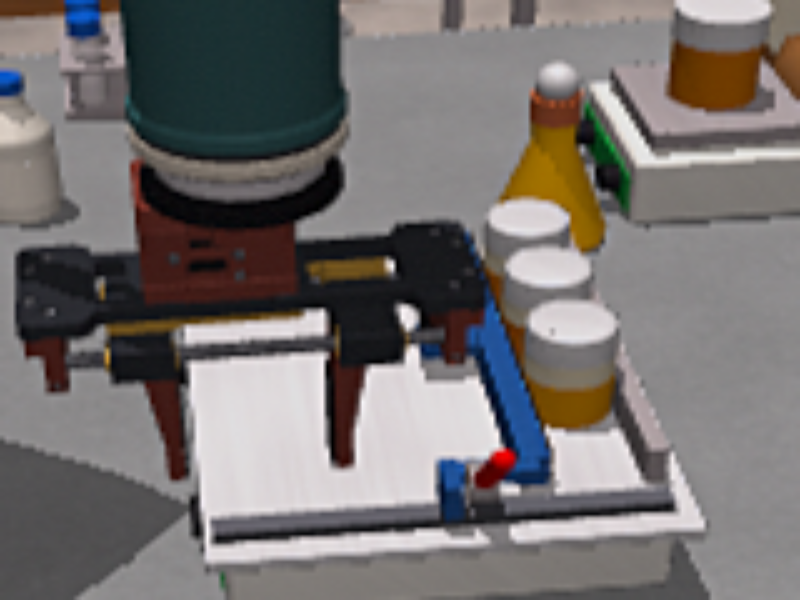

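Jar x ≈ 0.654 and handle travel of 80 mm are consistent with the jars touching both fence and bar. Next I lock the cam.

```bash
python3 - <<'E'
from h import *
move_gripper(0.0)
o=ori(0)
move_ptp([.5795,-.25,.26],o)
servo_line([.5795,-.25,.165],rate=.2)
print(servo_line([.5795,-.155,.165],rate=.08,contact_N=30),current_position(),current_force())
print(servo_line([.5795,-.09,.165],rate=.04,contact_N=18),current_position(),current_force())
y=current_position()[1]
servo_line([.5795,-.19,.165],rate=.2); servo_line([.5795,-.2,.28],rate=.25)
move_ptp([.40,-.30,.3],ori(0))
jars()
for n in ["side","top"]:
    c=capture(n); W=cloud(c); X,Y,Z=W[...,0],W[...,1],W[...,2]
    cv2.imwrite(f"pics/{n}11.png",c["image"] if n=="top" else cv2.resize(c["image"][110:260,190:350],None,fx=5,fy=4))
    H=W[(Z>.145)&(Z<.172)&(Y>-.02)&(Y<.07)&(X>.53)&(X<.605)]; print("handle",len(H),np.round([H.min(0),H.max(0)],3) if len(H) else 0)
    im=c["image"].astype(int); b,g,r=im[...,0],im[...,1],im[...,2]
    red=(r>b+60)&(r>g+60)&(X>.54)&(X<.62)&(Y>-.23)&(Y<-.06)&(Z>.1)&(Z<.22); L=W[red]; print(n,len(L),L.min(0),L.max(0),np.polyfit(L[:,2],L[:,1],1))
    for q in ["syringe","dishes1"]:
        for s in silhouettes(n,q)[:1]: print(q,s["conf"],s["xy"],np.nanmedian(W[s["region"]],0))
print(current_clock())
E
```

```text
False [ 0.57913317 -0.15492198  0.16464614] [-0.63033172  0.11414295 -0.22224078]
True [ 0.58108995 -0.11887648  0.16614457] [-0.1235493  -4.98416803  4.39461323]
top [(0.6541, 0.0442, np.float64(0.173), 26.7, 0.9), (0.6524, -0.0256, np.float64(0.173), 26.3, 0.84), (0.6556, 0.1122, np.float64(0.173), 26.6, 0.7), (0.5839, 0.0324, np.float64(0.166), 13.3, 0.63)]
side [(0.652, -0.0295, np.float64(0.172), 27.1, 0.91), (0.6545, 0.1111, np.float64(0.173), 28.0, 0.75), (0.653, 0.0357, np.float64(0.173), 26.0, 0.74)]
handle 65 [[0.573 0.017 0.145]
 [0.593 0.043 0.169]]
side 138 [ 0.57403759 -0.13854313  0.13069538] [ 0.58709718 -0.08602237  0.19475126] [ 0.75843637 -0.23524469]
syringe 0.71 [267.6, 320.0] [ 0.50987317 -0.33988459  0.02326265]
dishes1 0.68 [279.1, 350.9] [ 0.50804894 -0.44655815  0.04980236]
handle 62 [[0.573 0.02  0.149]
 [0.594 0.042 0.171]]
top 61 [ 0.5743641  -0.13418691  0.13297794] [ 0.58643673 -0.0816219   0.19886411] [ 0.79279565 -0.24007378]
syringe 0.67 [371.0, 201.1] [ 0.50328601 -0.3324992   0.02322959]
82.5917
```

View pics/side11.png

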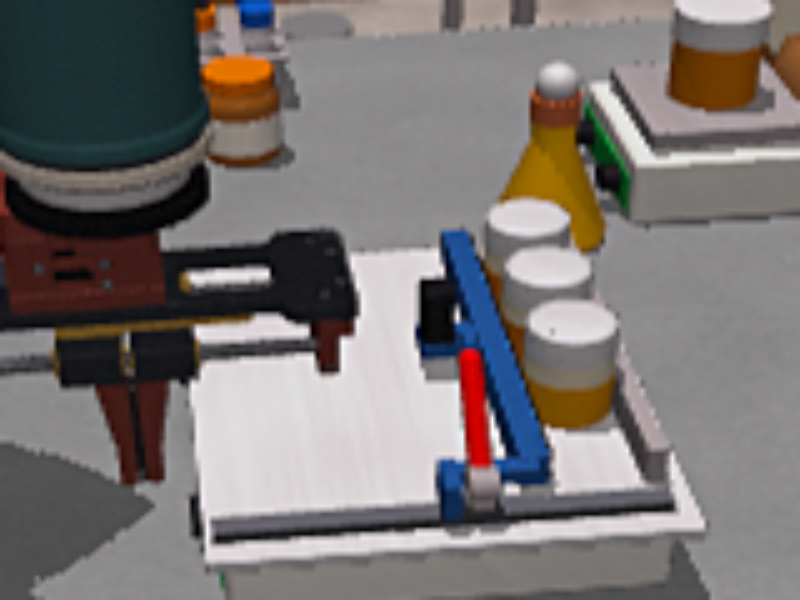

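View pics/top11.png

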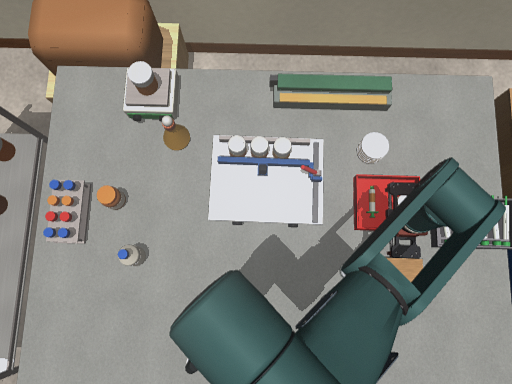

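```bash
python3 -c "
from bench import *
print(close_job())"
```

```text
the job is handed in; nothing more can be done
None
```

I finished the whole job and handed it in at about 83 s on the robot's clock. No verdict is reported, so what follows is from my own camera checks.

**What I did:**
1. Put the one dish stack and the syringe in the red tray.
2. Flipped the cam free and drew the bar to its stop, a gap of about 135 mm.
3. Stood the three jars on the platform, re-measuring first because one had been knocked aside.
4. Slid the bar up with a 15 N contact stop and locked the cam.

**Last checks:**
- **Jars:** all three stand upright. Their x is 0.652–0.656 m, where touching the fence would be about 0.655 m.
- **Bar:** the handle moved about 80 mm, which puts the gap at about 55–56 mm.
- **Cam:** the lever leans about 37–38° inwards, so it is locked.
- **Leftovers:** the final side view found both inside the tray. The final top view missed the dishes because the arm covered them.
- **Bystanders:** those in view look unmoved. I did not measure their positions at the end, and the arm covered the beaker and box in the last top picture.

**Disagreements:** the two cameras differed by a few millimetres, and by about 8 mm in y for the middle jar. None of this changed the outcome of a check. I had no direct reading of the contact forces on the jars.

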